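Lock the specimen chest: hasp over staple, pin through

TASK

The insulated specimen chest is packed and its lid is shut; lock it for transport. Swing the hasp on its top forward over the staple until it lies flat, then push the locking pin sideways through the staple above the hasp until its shoulder comes up to the hasp plate, and leave it lying there. Leave the other things on the bench where they are.

Things in the scene. Friction and masses are not known exactly. Their poses are not given: they have to be found in the camera images.
- chest: insulated specimen chest, fixed: grey box 220 (x) by 260 (y) by 125 mm high, white lid shut flush in its 50 mm grey rim, so the top is one plane 125 mm up. Origin: centre of underside; -x is its front (towards the robot), z up. Hasp and staple are on top, at the middle (y = 0) of the front edge. A steel carry handle stands 24 mm out from each side (y) face, 82 mm up
- hasp (a joint): angle of the steel hasp plate about its hinge, rad. 0: closed, flat over the staple (stop); grows as the free end swings up and back; 1.57 upright, 2.5 at most. The hinge is stiff (0.06 N m): the plate stays where it is left; about 1 N at the free end moves it
- hasp_hinge (a point): middle of the hasp's hinge axis: 4 mm above the lid, 78 mm behind the chest's front face; the axis runs along the chest's y. Fixed to the chest, oriented as it
- hasp_end (a point): mid thickness of the hasp plate near its free end, 90 mm from the hinge axis, turning with it (-x from hinge to free end, y the hinge axis). The plate is 40 mm wide (y), 4 mm thick, 97 mm long; the last 11 mm is a rolled edge 11 mm thick, its top 13 mm above the chest's top when closed, overhanging the front by 20 mm. A slot 13 mm wide, 33 to 68 mm from the axis, clears the staple
- staple_eye (a point): middle of the staple's free opening, 16.5 mm above the chest's top, 28 mm behind its front face, 50 mm ahead of the hinge axis; oriented as the chest. The staple is a fixed upright U of 6 mm bar, 30 mm wide (x), 33 mm high; the pin passes along the chest's y, from either side. Opening: 18 mm wide (x), and from the closed hasp plate (6 mm above the chest's top) to 27 mm above the top
- pin: locking pin lying on the bench: steel shank 10 mm thick, 62 mm long, last 8 mm tapered; round shoulder 20 mm across, 5 mm thick; black ribbed grip 18 wide, 20 high, 58 mm long; small wire ring at its end. About 90 g, balanced within 15 mm of the shoulder. Origin: on the underside below the shoulder's front face; axis along y, 10 mm above the underside, tip to +y, grip to -y, z up as it lies
- pin_seat (a point): point on the pin's axis, on the shank 20 mm ahead of the shoulder; inside the staple when the pin is home (shoulder against the side edge of the hasp plate). Oriented as the pin
- pin_tip (a point): the tip of the shank, on the axis, 62 mm ahead of the shoulder's face
- pin_grip (a point): centre of the black grip, on the axis, 34 mm behind the shoulder's face (the grip runs from 5 to 63 mm behind it). Oriented as the pin
- forceps: bystander: steel dissecting forceps, 144x18x9 mm, lying on the bench; origin under its middle
- marker: bystander: felt marker with a black cap, 139x17x19 mm, lying on the bench; origin under its middle
- dropper: bystander: brown dropper bottle, 33 mm across, 79 mm tall, standing at the left of the chest; origin under its middle

How it is judged:
By the outcome, as a careful person would: the job done as asked, in the order asked, and still so for the second after the job is handed in, with the robot touching nothing.
It also fails if it takes over 64 s, if anything falls off the work surface, if the arm or the gripper's body presses on something with over 40 N, if the wrist force passes 120 N, or if a joint passes its speed limit or range.

ROBOT

A 6-joint arm with a two-finger parallel gripper is mounted at the origin on a cart in front of the work surface, level with it; the furniture and walls round the work are solid. World frame = base frame: x ahead of the robot, y to its left, z up, the work surface at z = 0. Lengths are in m, angles in rad, forces in N, time in s.
With the tool pointing down it reaches from about 0.35 to 0.775 m from the base axis. Payload 5.5 kg.
Tool frame: the origin (TCP) lies between the finger pads; the fingertips stand 17 mm ahead of it and the grasp point (between the pads) lies 2 mm behind it (env.finger_overhang is the distance from the TCP to the fingertips, in m); z points along the fingers, y is the direction in which the jaws open and shut (so a half turn about z gives the same grasp; the last joint's range is limited). The gripper opens to 85 mm and grips with 20 to 120 N. Pads are 22 mm wide; open, the fingers measure 114 mm over their backs; the gripper's body (76 mm by 85 mm) begins 54 mm behind the grasp point. The pads swing forward as they close: fully open they stand 13 mm farther back than shut.
Start: joints at [-1.269, 0.313, 0.046, 1.304, 0, 1.431], TCP at [0.246, -0.52, 0.248] pointing down, gripper open.
Joint ranges: [-2.76, 2.76], [-0.86, 1.69], [-1.03, 1.26], [-2.2, 2.34], [-1.47, 1.5], [-3.14, 3.14]. Speed limits (rad/s): [2.57, 2.57, 3.14, 3.14, 3.14, 3.14].

INTERFACE

Orientations are given as a unit quaternion [w, x, y, z].
In Python, from workcell import env gives the robot as it stands. The module is installed in compiled form; this text tells all that it offers.
- The arm moves only by the tool arm_command, never from a script. Its argument "moves" is a list of rows, each a list of 5 numbers: the closure, from 0 (fully open) to 1 (shut), then the shift along the tool's x, y, z in mm, then the turn about the tool's z in rad. In form: [[fingers, dx, dy, dz, turn], ...]. A call has 1 to 12 rows; each row is the pose to reach, as a shift and turn from the pose commanded when the call began, along the tool's axes at that moment; what a row does not reach only later rows make up. A row lasts 1/10 s, in which the tool goes at most 50 mm and 8.59 degrees, less where a joint would pass 70% of its speed; a pose out of reach is approached as far as the arm can. A call with a gripper value outside its range is refused whole. The fingers move at their own pace and stop on an object; "squeeze" is the grip in N (left out, the last holds). Time passes only in rows, so rows that repeat a pose let the fingers close. It gives the time, the measured TCP pose, the force and the opening at its end, in the units of the state.
- env.get_state(): the state, without advancing time (a new reading comes with each control period).
- env.read_camera(name): name is "scene" or "side" or "wrist"; returns (picture, depth): 420x560x3 uint8, blue, green, red; 420x560 float32, m along the optical axis (not along the pixel's ray), 0 where there is no reading.
- env.get_calibration(name): a dict with "fx", "fy", "cx", "cy" (pixels), "pose" (4x4, takes a point from camera to world coordinates). Camera axes: x right, y down, z forward; pixel columns grow to the right and rows downward; lengths in m; the calibration is good to about 2 mm. A picture is of the moment at which its call begins: read the wrist's pose just before it. get_calibration takes no time and is no camera call; for the wrist camera it gives the pose at the moment of the call.
- env.hand_in(): hands the job in, once; it reports no verdict.
The state is a dict: "clock": time; "joint_pos": joint angles; "qvel": joint speeds; "tau": joint torques, N m; "tcp_pos": TCP position; "orientation": TCP orientation; "wrist_force": force on the tool from outside, world axes, zero at the start; "ft_torque": the same for the moment, N m; "finger_gap": finger opening in m.
Only numpy, scipy, OpenCV 4.12 (cv2) and the standard library are available. Lean on these libraries where they do the work, as an engineer would, in place of code of your own. Each camera call takes 0.05 s, during which the arm holds its last target. There are 200 camera calls.

## Working session

There is one attempt and no reset: what is moved stays moved. The work goes in short steps, Python scripts to look and compute and a tool call to move; the robot and the scene stay as the last step left them, time stands still between calls to the robot, and variables do not carry over. Pictures are saved under pics/ and viewed, about 8 in all and at most 12, crops included, and the job is handed in when it is done.

Besides the shell and the picture viewer there is one more tool, called after "Call:" as name([rows], argument=value, ...), one row to a line, values as JSON. arm_command: Moves the arm, as the interface text tells. Its arguments: {"type":"object","properties":{"moves":{"type":"array","items":{"type":"array","items":{"type":"number"}}},"squeeze":{"type":"number"}},"required":["moves"]}

```bash
mkdir -p pics
cat > h.py <<'E'
import numpy as np, cv2
from workcell import env
from scipy.spatial.transform import Rotation as R
def grab(n):
    c=env.get_calibration(n); im,d=env.read_camera(n); return c,im,d
def pts(c,d):
    v,u=np.mgrid[:d.shape[0],:d.shape[1]]
    p=np.stack([(u-c['cx'])/c['fx']*d,(v-c['cy'])/c['fy']*d,d],-1)
    T=np.array(c['pose']); P=p@T[:3,:3].T+T[:3,3]; P[d<=0]=np.nan; return P
def ray(c,u,v,z):
    T=np.array(c['pose']); r=T[:3,:3]@np.array([(u-c['cx'])/c['fx'],(v-c['cy'])/c['fy'],1]); o=T[:3,3]
    return o+r*(z-o[2])/r[2]
def proj(c,p):
    T=np.linalg.inv(np.array(c['pose'])); q=T[:3,:3]@np.asarray(p)+T[:3,3]
    return c['fx']*q[0]/q[2]+c['cx'],c['fy']*q[1]/q[2]+c['cy']
E
python3 - <<'E'
from h import *
for n in ['scene','side']:
    c,im,d=grab(n); cv2.imwrite(f'pics/{n}0.png',im); np.savez(f'{n}0.npz',im=im,d=d,**c)
    print(n,np.round(c['pose'],3).tolist(),c['fx'],c['cx'],c['cy'],(d>0).mean())
s=env.get_state(); print(s); print(R.from_quat(np.roll(s['orientation'],-1)).as_matrix().round(3))
E
```

```text
scene [[-0.838, -0.41, 0.359, -0.044], [-0.545, 0.648, -0.532, 0.8], [-0.015, -0.642, -0.767, 1.268], [0.0, 0.0, 0.0, 1.0]] 492.9761596140701 279.249097858514 211.96036690857773 0.9959566326530612
side [[1.0, -0.023, 0.01, 0.488], [-0.021, -0.547, 0.837, -1.043], [-0.014, -0.837, -0.548, 0.775], [0.0, 0.0, 0.0, 1.0]] 395.3086273269458 280.06590794976495 211.37994398899002 0.9912670068027211
{'clock': 0.1, 'joint_pos': array([-1.26857196e+00,  3.13933266e-01,  4.51154847e-02,  1.30357354e+00,
       -3.63499829e-05,  1.43119013e+00]), 'qvel': array([-3.50219926e-05, -2.40636648e-03,  1.31197341e-03, -7.90338352e-04,
       -1.31224174e-04, -1.12809009e-03]), 'tau': array([ 3.39173952e-03, -4.81725526e+01,  2.99243635e+01,  1.27434562e-02,
       -8.22960124e-05,  1.89865595e-06]), 'tcp_pos': array([ 0.24572348, -0.51940084,  0.24750283]), 'orientation': array([-7.93386090e-04,  9.75696986e-01,  2.19122695e-01, -8.28872637e-05]), 'wrist_force': array([-0.05059069,  0.65549092,  0.13641113]), 'ft_torque': array([ 0.01981269, -0.01125444,  0.05204965]), 'finger_gap': 0.08513717853223536}
[[ 0.904  0.428 -0.001]
 [ 0.428 -0.904  0.002]
 [ 0.    -0.002 -1.   ]]
```

View pics/scene0.png

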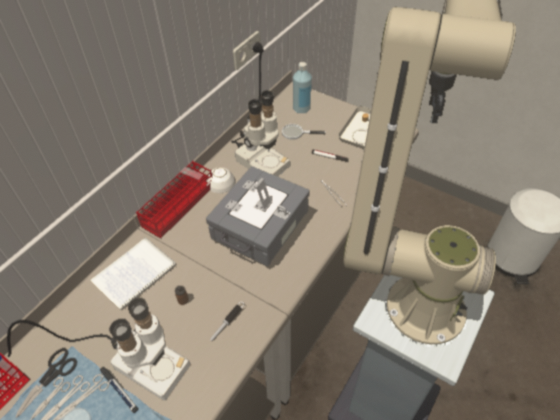

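View pics/side0.png

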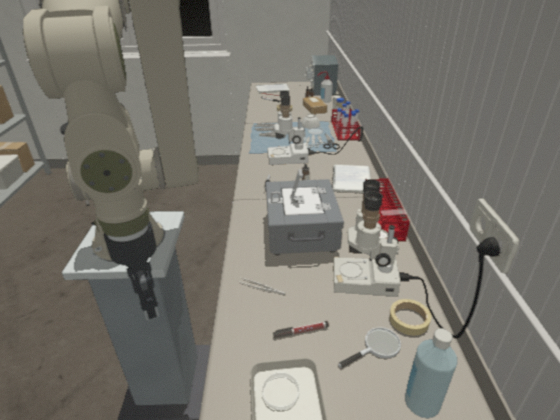

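The scene view shows the chest at about (258,213) with the hasp raised near (262,190). The pin is at (228,321), the dropper at (181,295), the forceps at (333,193) and the marker at (330,155). Next I measure the chest and pin.

Run:
```python
from h import *
for n in ['scene','side']:
    z=dict(np.load(n+'0.npz')); P=pts(z,z['d']); X,Y,Z=P[...,0],P[...,1],P[...,2]
    m=((abs(Z-.125)<.006)&(X>.3)&(X<.9)&(abs(Y)<.4)).astype(np.uint8)
    m=cv2.morphologyEx(m,cv2.MORPH_OPEN,np.ones((3,3)))
    k,l,st,_=cv2.connectedComponentsWithStats(m); i=1+st[1:,4].argmax(); q=P[l==i][:,:2].astype(np.float32)
    print(n,'top',cv2.minAreaRect(q*1000),st[i],'z',np.median(P[l==i][:,2]))
    r=cv2.minAreaRect(q*1000); c0=np.array(r[0])/1000
    h=(abs(X-c0[0])<.16)&(abs(Y-c0[1])<.12)&(Z>.14)&(Z<.25)
    print('hasp pts',P[h][::max(1,h.sum()//40)].round(3).tolist())
    if n=='scene':
        p=(Z>.004)&(Z<.04)&(np.mgrid[:420,:560][0]>295)&(np.mgrid[:420,:560][0]<348)&(np.mgrid[:420,:560][1]>205)&(np.mgrid[:420,:560][1]<252)
        q=P[p]; print('pin',len(q),cv2.minAreaRect((q[:,:2]*1000).astype(np.float32)), q[:,2].max())
        print('bench z near pin',np.median(Z[330:345,215:222]))
a=dict(np.load('scene0.npz'))['im']; A=cv2.resize(a[165:275,200:320],None,fx=4.5,fy=4.5,interpolation=cv2.INTER_CUBIC)
B=cv2.resize(a[295:350,200:255],(250,250),interpolation=cv2.INTER_CUBIC); C=np.zeros((495,790,3),np.uint8); C[:,:540]=A; C[:250,540:]=B; cv2.imwrite('pics/c1.png',C)
```

```text
scene top ((563.90234375, 12.178565979003906), (223.77789306640625, 262.00714111328125), 2.2690069675445557) [ 207  167  103   81 3571] z 0.12672113585994071
hasp pts [[0.561, -0.009, 0.224], [0.555, -0.001, 0.227], [0.555, -0.006, 0.218], [0.553, 0.002, 0.222], [0.556, 0.008, 0.221], [0.558, 0.021, 0.228], [0.552, -0.0, 0.212], [0.558, 0.011, 0.215], [0.549, -0.006, 0.204], [0.552, 0.015, 0.217], [0.563, 0.03, 0.22], [0.553, 0.014, 0.212], [0.547, -0.008, 0.195], [0.55, 0.022, 0.216], [0.548, -0.004, 0.193], [0.549, 0.02, 0.21], [0.547, -0.007, 0.187], [0.547, 0.013, 0.201], [0.551, 0.027, 0.207], [0.543, -0.001, 0.186], [0.548, 0.003, 0.183], [0.547, 0.023, 0.197], [0.551, 0.029, 0.196], [0.542, -0.004, 0.171], [0.545, 0.002, 0.17], [0.543, 0.025, 0.188], [0.545, 0.033, 0.19], [0.54, -0.006, 0.156], [0.541, 0.008, 0.164], [0.541, 0.028, 0.179], [0.538, 0.003, 0.157], [0.542, 0.023, 0.169], [0.537, -0.0, 0.15], [0.538, 0.019, 0.163], [0.534, -0.007, 0.141], [0.537, 0.01, 0.15], [0.538, 0.024, 0.16], [0.532, 0.001, 0.14], [0.531, 0.008, 0.143], [0.538, 0.03, 0.151], [0.49, 0.01, 0.16
[... 960 characters left out ...]
 0.195], [0.548, 0.018, 0.18], [0.555, -0.007, 0.194], [0.55, 0.002, 0.185], [0.548, 0.017, 0.174], [0.542, 0.032, 0.162], [0.549, -0.009, 0.184], [0.545, 0.022, 0.163], [0.542, 0.019, 0.162], [0.55, -0.002, 0.174], [0.547, -0.006, 0.173], [0.542, 0.014, 0.157], [0.55, -0.007, 0.169], [0.483, 0.009, 0.158], [0.492, 0.01, 0.157], [0.539, 0.026, 0.147], [0.547, -0.008, 0.167], [0.48, 0.008, 0.155], [0.489, 0.006, 0.157], [0.501, 0.006, 0.156], [0.544, -0.004, 0.161], [0.476, 0.009, 0.151], [0.538, 0.014, 0.147], [0.547, -0.007, 0.159], [0.498, 0.007, 0.148], [0.541, 0.001, 0.151], [0.476, 0.009, 0.144], [0.538, 0.01, 0.142], [0.473, 0.006, 0.142], [0.501, 0.008, 0.141], [0.541, -0.008, 0.146]]
```

View pics/c1.png

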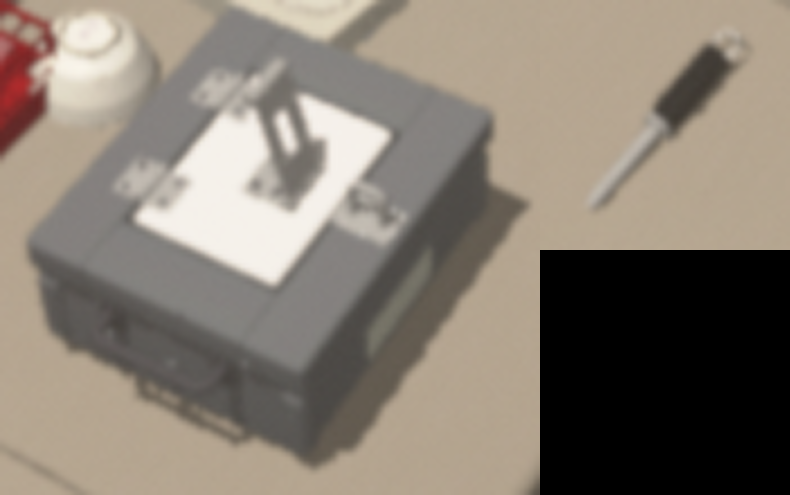

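The crop shows the hasp leaning slightly back, the staple in front of it, and the pin with its tip at about scene (212,340) and its ring at (244,304). I'll get the pin pose from rays, then plan the hasp push.

Run:
```python
from h import *
z=dict(np.load('scene0.npz'))
t=ray(z,211.7,340.5,.01); s=ray(z,225.7,322.5,.01); e=ray(z,243.6,303.8,.01)
print(t,s,e, np.linalg.norm(t-s),np.linalg.norm(e-s),'yaw tip dir',np.arctan2(*(t-e)[1::-1]))
im=z['im']; g=cv2.cvtColor(im,cv2.COLOR_BGR2GRAY); m=np.zeros_like(g); m[295:350,205:252]=g[295:350,205:252]<70
v,u=np.nonzero(m); c=ray(z,u.mean(),v.mean(),.012); print('grip',c,len(u))
print('dropper',ray(z,181,302,0.0))
# hasp frame
hinge=np.array([.5345,.0103,.129]); yaw=.04; ex=np.array([np.cos(yaw),np.sin(yaw),0])
st=env.get_state(); Rm=R.from_quat(np.roll(st['orientation'],-1)).as_matrix(); tcp=st['tcp_pos']
for p in [[.61,.013,.30],[.61,.013,.21]]: print('start shift mm',(Rm.T@(np.array(p)-tcp)*1000).round(1))
for th in [2.1,1.85,1.57,1.3,1.0,.75,.5,.25,.1,0]:
    C=np.array([-.092*np.cos(th)+.009*np.sin(th)+.011,.092*np.sin(th)+.009*np.cos(th)+.017])
    p=hinge+C[0]*ex; p[2]+=C[1]; print(th,p.round(4))
```

```text
[0.45183646 0.41092811 0.01      ] [0.45215696 0.34690183 0.01      ] [0.44434078 0.27164599 0.01      ] 0.06402707456459183 0.07566065966179952 yaw tip dir 1.5170316877573422
grip [0.44993379 0.31438589 0.012     ] 92
dropper [0.6059747 0.361076  0.       ]
start shift mm [ 557.  -325.6  -51.9]
start shift mm [ 556.9 -325.5   38.1]
2.1 [0.5997 0.0129 0.2209]
1.85 [0.5795 0.0121 0.232 ]
1.57 [0.5544 0.0111 0.238 ]
1.3 [0.5296 0.0101 0.2371]
1.0 [0.5034 0.0091 0.2283]
0.75 [0.4844 0.0083 0.2153]
0.5 [0.4691 0.0077 0.198 ]
0.25 [0.4586 0.0073 0.1775]
0.1 [0.4549 0.0071 0.1641]
0 [0.4536 0.0071 0.155 ]
```

Call:
arm_command([
  [1, 0, 0, -52, 0],
  [1, 557, -326, -52, 0.4],
  [1, 557, -326, -52, 0.4],
  [1, 557, -326, -52, 0.4],
  [1, 557, -326, -52, 0.4],
  [1, 557, -326, -52, 0.4],
  [1, 557, -326, -52, 0.4],
  [1, 557, -326, -52, 0.4],
  [1, 557, -326, -52, 0.4],
  [1, 557, -326, -52, 0.4],
  [1, 557, -326, -52, 0.4],
  [1, 557, -326, -52, 0.4],
], squeeze=40)

```text
clock: 1.3
tcp_pos: [0.5554, -0.0659, 0.2997]
orientation: [0.0, 1.0, 0.021, -0.0]
wrist_force: [1.2, -0.3, -0.1]
finger_gap: -0.0001
```

Call:
arm_command([
  [1, 0, 0, 0, 0],
  [1, 0, 0, 0, 0],
  [1, 0, 0, 0, 0],
])

```text
clock: 1.6
tcp_pos: [0.5543, -0.0682, 0.2996]
orientation: [0.0, 1.0, 0.021, -0.001]
wrist_force: [-0.2, 0.0, -0.3]
finger_gap: 0.0
```

Run:
```python
from h import *
s=env.get_state(); print(s['clock'],s['tcp_pos'],R.from_quat(np.roll(s['orientation'],-1)).as_matrix().round(3).tolist(),s['finger_gap'])
c,im,d=grab('wrist'); P=pts(c,d); cv2.imwrite('pics/w1.png',im); np.savez('w1.npz',im=im,d=d,**c); print(np.round(c['pose'],3).tolist())
for p in [[.5345,.0103,.129],[.486,.0085,.158],[.456,.007,.125]]: print(proj(c,p))
```

```text
1.6 [ 0.55427476 -0.06820634  0.2996068 ] [[0.999, 0.041, -0.001], [0.041, -0.999, -0.0], [-0.001, 0.0, -1.0]] 7.932619098005864e-06
[[0.042, -0.947, -0.32, 0.635], [-0.999, -0.04, -0.013, -0.065], [-0.0, 0.32, -0.947, 0.426], [0.0, 0.0, 0.0, 1.0]]
(np.float64(188.41243604604566), np.float64(209.00307681749828))
(np.float64(184.59130140837203), np.float64(273.8453290018852))
(np.float64(196.01222575596614), np.float64(284.96408630029276))
```

View pics/w1.png

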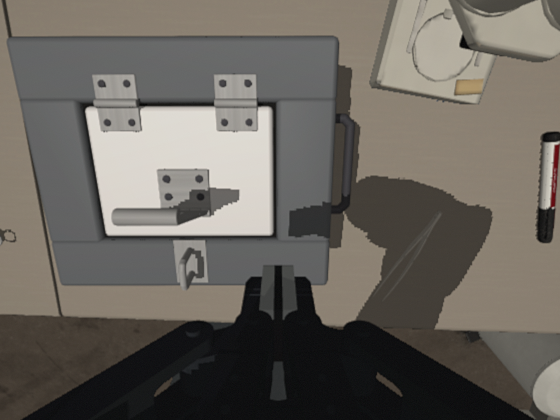

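The wrist view shows the chest from above: corners at (10,38), (338,38), (327,283) and (62,285), staple at (190,265), hinge plate around (184,190), hasp roll at row 216.

Run:
```python
from h import *
c=dict(np.load('w1.npz')); P=pts(c,c['d']); 
for u,v in [(10,38),(338,38),(327,283),(62,285)]: print(ray(c,u,v,.125).round(4))
m=(P[...,2]>.139)&(P[...,2]<.165)&(P[...,0]<.51)&(P[...,0]>.45)&(abs(P[...,1])<.05); q=P[m]
print('staple',len(q),q.min(0),q.max(0),np.median(q,0))
m=(abs(P[...,2]-.1255)<.005)&(abs(P[...,1])<.16)&(P[...,0]>.42); m=cv2.morphologyEx(m.astype(np.uint8),cv2.MORPH_OPEN,np.ones((5,5)))>0
print(cv2.minAreaRect((P[m][:,:2]*1000).astype(np.float32)))
m=(P[...,2]>.19)&(P[...,0]>.53)&(P[...,0]<.6)&(P[...,1]<.06)&(P[...,1]>-.03);q=P[m]; print('hasp',len(q),q.min(0),q.max(0))
```

```text
[0.6665 0.1433 0.125 ]
[ 0.677  -0.1093  0.125 ]
[ 0.4634 -0.1193  0.125 ]
[0.4505 0.1364 0.125 ]
staple 306 [0.46960776 0.00753222 0.1390919 ] [0.49789866 0.01445622 0.16049776] [0.486549   0.01019095 0.15679202]
((565.0640258789062, 14.541618347167969), (218.661865234375, 259.5936584472656), 2.4551994800567627)
hasp 5001 [ 0.54364128 -0.0299986   0.19012745] [0.56554533 0.03421284 0.36663116]
```

Call:
arm_command([
  [1, 32, -40, 0, 0],
  [1, 64, -80, 0, 0],
  [1, 64, -80, 0, 0],
  [1, 64, -80, 45, 0],
  [1, 64, -80, 82, 0],
  [1, 64, -80, 82, 0],
  [1, 64, -80, 82, 0],
])

```text
clock: 2.35
tcp_pos: [0.6147, 0.0134, 0.2184]
orientation: [0.0, 1.0, 0.02, -0.001]
wrist_force: [0.0, -0.6, 0.7]
finger_gap: -0.0004
```

Call:
arm_command([
  [1, -15, 0, 0, 0],
  [1, -25, 0, -3, 0],
  [1, -35, 0, -6, 0],
  [1, -48, 0, -9, 0],
  [1, -60, 0, -12, 0],
  [1, -72, 0, -12, 0],
  [1, -85, 0, -12, 0],
  [1, -98, 0, -9, 0],
  [1, -111, 0, -4, 0],
  [1, -121, 0, 2, 0],
  [1, -130, 0, 8, 0],
  [1, -130, 0, 8, 0],
])

```text
clock: 3.55
tcp_pos: [0.4834, 0.0095, 0.2098]
orientation: [-0.0, 1.0, 0.021, -0.001]
wrist_force: [-0.8, -1.3, -0.3]
finger_gap: -0.0
```

Run:
```python
from h import *
c,im,d=grab('side'); cv2.imwrite('pics/s2.png',cv2.resize(im[150:260,240:360],None,fx=5,fy=5,interpolation=cv2.INTER_CUBIC))
```

```text
(no output)
```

View pics/s2.png

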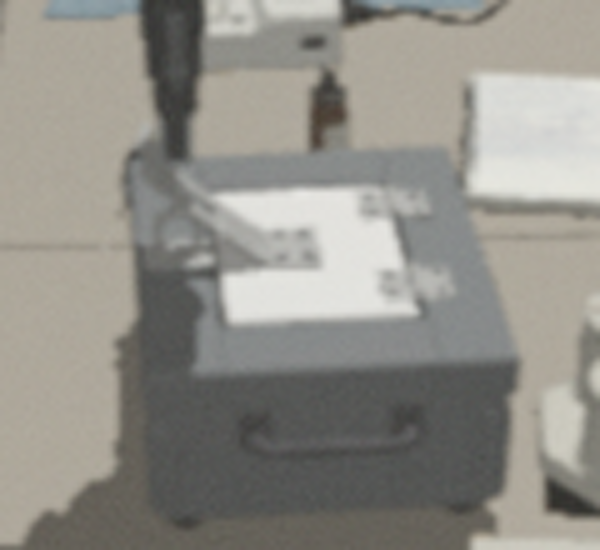

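The side crop shows the finger behind the rolled edge and the hasp down to about 45°. I'll continue the arc down.

Call:
arm_command([
  [1, -10, 0, 6, 0],
  [1, -18, 0, 14, 0],
  [1, -25, 0, 23, 0],
  [1, -30, 0, 32, 0],
  [1, -34, 0, 40, 0],
  [1, -36, 0, 46, 0],
  [1, -36, 0, 50, 0],
  [1, -36, 0, 52, 0],
  [1, -36, 0, 54, 0],
  [1, -36, 0, 54, 0],
])

```text
clock: 4.6
tcp_pos: [0.4497, 0.0078, 0.1559]
orientation: [0.0, 1.0, 0.021, -0.0]
wrist_force: [0.0, -0.2, 0.2]
finger_gap: 0.0001
```

Call:
arm_command([
  [1, 0, 0, 1, 0],
  [1, 0, 0, 1, 0],
  [1, 0, 0, 2, 0],
  [1, 0, 0, 2, 0],
])

```text
clock: 5.0
tcp_pos: [0.4498, 0.0078, 0.1547]
orientation: [0.0, 1.0, 0.021, 0.0]
wrist_force: [-0.7, 0.3, 5.6]
finger_gap: 0.0001
```

Call:
arm_command([
  [1, 0, 0, 1, 0],
  [1, 0, 0, 1, 0],
  [1, 0, 0, 2, 0],
  [1, 0, 0, 2, 0],
])

```text
clock: 5.4
tcp_pos: [0.4499, 0.0078, 0.154]
orientation: [0.0, 1.0, 0.021, 0.001]
wrist_force: [-5.1, 0.1, 16.3]
finger_gap: 0.0001
```

Contact height and force agree with a closed hasp. I'll lift off, turn and move above the pin to check it from near.

Call:
arm_command([
  [1, 0, 0, -50, 0],
  [1, 0, 0, -100, 0],
  [0.6, 2, -48, -100, -0.15],
  [0.6, 4, -96, -100, -0.3],
  [0.6, 6, -144, -100, -0.45],
  [0.6, 8, -192, -100, -0.6],
  [0.6, 10, -242, -100, -0.75],
  [0.6, 10, -242, -100, -0.9],
  [0.6, 10, -242, -100, -1.05],
  [0.6, 10, -242, -100, -1.2],
  [0.6, 10, -242, -100, -1.35],
  [0.6, 10, -242, -100, -1.477],
])

```text
clock: 6.6
tcp_pos: [0.4493, 0.2502, 0.2518]
orientation: [0.0, 0.723, 0.691, -0.0]
wrist_force: [0.1, -0.1, -0.6]
finger_gap: 0.0341
```

Call:
arm_command([
  [0.6, 0, 0, 0, 0],
  [0.6, 0, 0, 0, 0],
])

```text
clock: 6.8
tcp_pos: [0.4493, 0.25, 0.2519]
orientation: [0.0, 0.726, 0.687, -0.0]
wrist_force: [0.2, -0.4, 0.3]
finger_gap: 0.034
```

Run:
```python
from h import *
s=env.get_state(); print(s['clock'],s['tcp_pos'],R.from_quat(np.roll(s['orientation'],-1)).as_matrix().round(3).tolist(),s['finger_gap'],s['joint_pos'].round(2))
c,im,d=grab('wrist'); cv2.imwrite('pics/w2.png',im); np.savez('w2.npz',im=im,d=d,**c)
c,im,d=grab('side'); np.savez('s3.npz',im=im,d=d,**c)
P=pts(c,d); h=np.array([.5345,.0127]);e=np.array([np.cos(.043),np.sin(.043)]); n=np.array([-e[1],e[0]])
r=(P[...,:2]-h)@e; w=(P[...,:2]-h)@n
for a in [-.091,-.08,-.073,-.025]:
  m=(abs(r-a)<.005)&(abs(w)<.018)&(P[...,2]>.1); print(a,m.sum(),np.median(P[m][:,2]))
```

```text
6.8 [0.4493402  0.25003636 0.25190284] [[0.055, 0.998, -0.0], [0.998, -0.055, -0.0], [-0.0, -0.0, -1.0]] 0.03404779942961152 [ 0.35  0.19 -0.1   1.27 -0.    1.98]
-0.091 18 0.1383669662363997
-0.08 20 0.13132942595654618
-0.073 26 0.13147818128069572
-0.025 25 0.13235096243884759
```

View pics/w2.png

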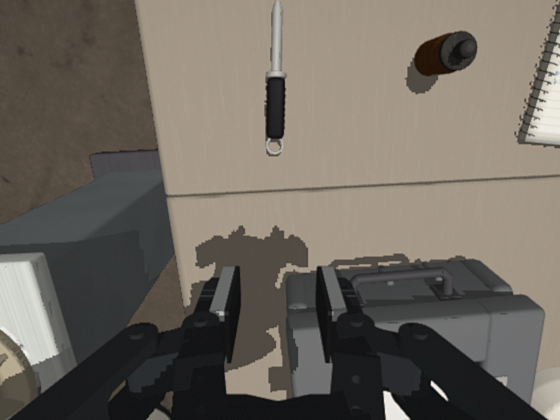

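The side depth confirms the hasp is flat, with the roll at 138 mm and the plate at 131 mm. In the wrist view the pin's tip is at (277,2), the shoulder at (275.5,74) and the grip end at (274.5,138).

Run:
```python
from h import *
c=dict(np.load('w2.npz')); im=c['im']
g=im.max(2); m=np.zeros_like(g); m[60:142,255:295]=g[60:142,255:295]<75
v,u=np.nonzero(m); print('grip px',u.mean(),v.mean(),v.min(),v.max(),np.polyfit(v,u,1))
t=ray(c,277,2,.01);s=ray(c,275.5,74,.012);e=ray(c,274.5,138,.012);k=ray(c,u.mean(),v.mean(),.015)
print(t,s,e,k,np.linalg.norm(t-s),np.linalg.norm(s-e),np.arctan2(*(t-e)[1::-1]))
st=env.get_state(); Rm=R.from_quat(np.roll(st['orientation'],-1)).as_matrix()
p=s+(e-s)*34/63; p[2]=.02; print('grip',p,'shift',(Rm.T@(p-st['tcp_pos'])*1000).round(1))
```

```text
grip px 274.87709991158266 107.46330680813439 77 139 [-2.03063194e-02  2.77059284e+02]
[0.45626811 0.41123909 0.01      ] [0.45140276 0.34975308 0.012     ] [0.44691445 0.28892303 0.012     ] [0.44905117 0.31889717 0.015     ] 0.0617106252654535 0.06099540835167365 1.4944735732387164
grip [0.4489805  0.31692417 0.02      ] shift [ 66.8  -4.  231.9]
```

Call:
arm_command([
  [0.6, 34, -2, 30, 0.02],
  [0.6, 67, -4, 75, 0.02],
  [0.6, 67, -4, 120, 0.02],
  [0.6, 67, -4, 165, 0.02],
  [0.6, 67, -4, 200, 0.02],
  [0.6, 67, -4, 220, 0.02],
  [0.6, 67, -4, 230, 0.02],
  [0.6, 67, -4, 230, 0.02],
  [0.6, 67, -4, 230, 0.02],
])

```text
clock: 7.8
tcp_pos: [0.4497, 0.3175, 0.0229]
orientation: [0.0, 0.732, 0.681, 0.001]
wrist_force: [-0.3, -0.7, 0.6]
finger_gap: 0.0341
```

Call:
arm_command([
  [1, 0, 0, 0, 0],
  [1, 0, 0, 0, 0],
  [1, 0, 0, 0, 0],
  [1, 0, 0, 0, 0],
  [1, 0, 0, 0, 0],
], squeeze=50)

```text
clock: 8.3
tcp_pos: [0.45, 0.3178, 0.0233]
orientation: [0.0, 0.732, 0.681, 0.001]
wrist_force: [-0.2, 0.5, 6.3]
finger_gap: 0.0169
```

Call:
arm_command([
  [1, 0, 0, -20, 0],
  [1, 0, 0, -60, 0],
  [1, 0, 0, -105, 0],
  [1, 0, 0, -150, 0],
  [1, 0, 0, -195, 0],
  [1, 0, 0, -230, 0],
  [1, -40, 6, -230, -0.03],
  [1, -80, 13, -230, -0.06],
  [1, -125, 20, -230, -0.09],
  [1, -165, 27, -230, -0.116],
  [1, -205, 34, -230, -0.116],
  [1, -245, 41, -230, -0.116],
])

```text
clock: 9.5
tcp_pos: [0.4717, 0.0682, 0.252]
orientation: [0.0, 0.691, 0.723, -0.0]
wrist_force: [-0.3, 0.1, -0.4]
finger_gap: 0.0169
```

Call:
arm_command([
  [1, -45, 0, 0, 0],
  [1, -90, 0, 0, 0],
  [1, -135, 2, 0, 0],
  [1, -180, 5, 0, 0],
  [1, -195, 8, 0, 0],
  [1, -195, 8, 0, 0],
  [1, -195, 8, 0, 0],
])

```text
clock: 10.2
tcp_pos: [0.4883, -0.1242, 0.2517]
orientation: [-0.001, 0.692, 0.722, -0.0]
wrist_force: [-0.3, -0.8, -1.1]
finger_gap: 0.0165
```

Run:
```python
from h import *
s=env.get_state(); print(s['clock'],s['tcp_pos'],R.from_quat(np.roll(s['orientation'],-1)).as_matrix().round(3).tolist(),s['finger_gap'],s['joint_pos'].round(2))
c,im,d=grab('wrist'); np.savez('w3.npz',im=im,d=d,**c); cv2.imwrite('pics/w3.png',im)
```

```text
10.2 [ 0.48827577 -0.12416948  0.25170734] [[-0.043, 0.999, -0.001], [0.999, 0.043, 0.001], [0.001, -0.001, -1.0]] 0.01652158359846322 [-0.41  0.18 -0.13  1.27  0.    1.12]
```

View pics/w3.png

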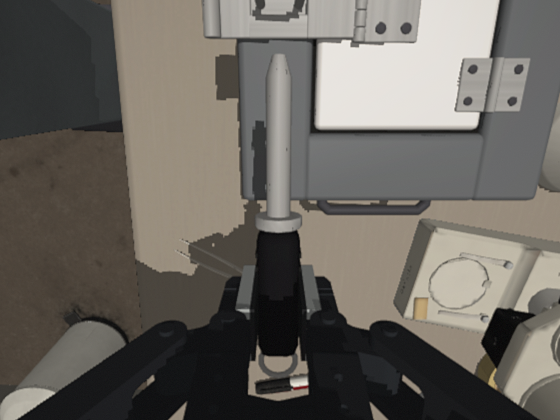

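The wrist view shows the pin held straight, tip at (280,55) and shoulder at (279,218). The hasp's side edge is at about row 38 and the staple at about (277,8). I'll measure the pin in the hand.

Run:
```python
from h import *
c=dict(np.load('w3.npz')); P=pts(c,c['d']); im=c['im']
e=np.array([np.cos(.043),np.sin(.043)]); n=np.array([-e[1],e[0]]); eye=np.array([.4845,.0105])
for v in [65,80,100,130,160,190,205,220,230]:
    r=P[v,250:310]; k=r[:,2]>.2; q=r[k]; u=np.nonzero(k)[0]+250; 
    if len(q)==0: continue
    z=q[:,2].max(); a=ray(c,(u.min()+u.max())/2,v,z-.005)[:2]-eye
    print(v,u.min(),u.max(),'topz',z.round(4),'lat(x),along(y) mm',(a@e*1000).round(1),(a@n*1000).round(1))
t=ray(c,280,54,.24)[:2]-eye; print('tip',t@e*1000,t@n*1000)
# staple / hasp edge in same view
for v in range(2,45,6): print(v,[P[v,x].round(3).tolist() for x in (262,277,290)])
k=(P[...,2]>.145)&(P[...,2]<.165)&(P[...,1]>-.03)&(P[...,0]<.52); q=P[k]; print('staple',len(q),len(q) and (q.min(0),q.max(0)))
```

```text
65 269 287 topz 0.2384 lat(x),along(y) mm -3.0 -42.5
80 265 291 topz 0.2392 lat(x),along(y) mm -3.0 -47.8
100 266 290 topz 0.2403 lat(x),along(y) mm -3.0 -55.1
130 266 290 topz 0.2407 lat(x),along(y) mm -3.0 -66.4
160 266 290 topz 0.242 lat(x),along(y) mm -3.0 -78.1
190 266 289 topz 0.2432 lat(x),along(y) mm -3.2 -90.2
205 266 289 topz 0.2446 lat(x),along(y) mm -3.2 -96.2
220 254 301 topz 0.2488 lat(x),along(y) mm -3.1 -101.2
230 259 296 topz 0.2492 lat(x),along(y) mm -3.1 -105.4
tip -2.2889381200131234 -39.29829734944406
2 [[0.472, 0.008, 0.142], [0.481, 0.012, 0.127], [0.489, 0.013, 0.126]]
8 [[0.471, 0.008, 0.128], [0.481, 0.009, 0.126], [0.489, 0.009, 0.128]]
14 [[0.472, 0.004, 0.131], [0.481, 0.005, 0.13], [0.489, 0.005, 0.132]]
20 [[0.472, 0.001, 0.131], [0.481, 0.001, 0.131], [0.489, 0.001, 0.133]]
26 [[0.472, -0.003, 0.133], [0.481, -0.002, 0.132], [0.489, -0.002, 0.131]]
32 [[0.472, -0.006, 0.133], [0.481, -0.006, 0.132], [0.49, -0.005, 0.132]]
38 [[0.472, -0.009, 0.131], [0.482, -0.009, 0.131], [0.49, -0.009, 0.131]]
44 [[0.472, -0.012, 0.126], [0.482, -0.012, 0.127], [0.49, -0.011, 0.126]]
staple 27 (array([0.46819204, 0.00745958, 0.14540761]), array([0.49575696, 0.00931777, 0.15025944]))
```

Call:
arm_command([
  [1, 15, 0, 0, 0],
  [1, 30, 0, 0, 0],
  [1, 30, 0, 0, 0],
  [1, 30, 0, 0, 0],
])

```text
clock: 10.65
tcp_pos: [0.4873, -0.093, 0.2522]
orientation: [0.0, 0.69, 0.723, -0.0]
wrist_force: [0.1, 0.4, -1.4]
finger_gap: 0.0168
```

Run:
```python
from h import *
s=env.get_state(); print(s['clock'],s['tcp_pos'])
c,im,d=grab('wrist'); np.savez('w4.npz',im=im,d=d,**c); cv2.imwrite('pics/w4.png',cv2.resize(im[0:130,200:360],None,fx=4.5,fy=4.5))
P=pts(c,d); k=(P[...,2]>.135)&(P[...,2]<.17)&(P[...,1]>-.03)&(P[...,0]<.51)&(P[...,0]>.455); v,u=np.nonzero(k); print(len(u), u.min(),u.max(),v.min(),v.max())
k=(P[...,2]>.15)&(P[...,2]<.17)&(P[...,1]>-.03)&(P[...,0]<.51)&(P[...,0]>.455); print(P[k].min(0),P[k].max(0))
```

```text
10.65 [ 0.48731508 -0.09303609  0.25222634]
525 254 304 47 61
[0.46734468 0.00751274 0.15029813] [0.49684454 0.01456962 0.16025481]
```

View pics/w4.png

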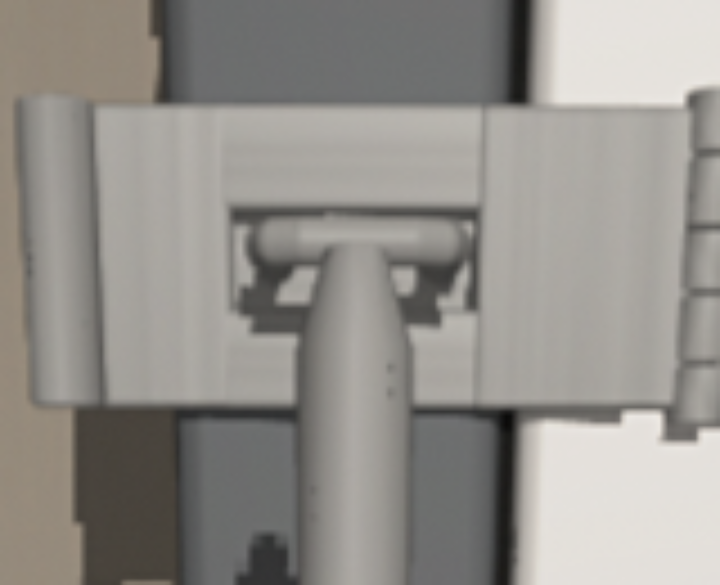

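The crop shows the pin at column 355 and the staple at 359, so they're within about 0.5 mm laterally, and the hasp lies flat with the staple through its slot. I'll back off, descend and insert.

Call:
arm_command([
  [1, -12, 0.5, 0, 0],
  [1, -24, 0.5, 0, 0],
  [1, -24, 0.5, 40, 0],
  [1, -24, 0.5, 75, 0],
  [1, -24, 0.5, 92, 0],
  [1, -24, 0.5, 95, 0],
  [1, -24, 0.5, 95, 0],
  [1, -24, 0.5, 95, 0],
])

```text
clock: 11.5
tcp_pos: [0.4899, -0.1196, 0.1582]
orientation: [0.001, 0.692, 0.722, 0.0]
wrist_force: [0.7, -0.6, -1.1]
finger_gap: 0.0167
```

Run:
```python
from h import *
s=env.get_state(); print(s['tcp_pos'])
c,im,d=grab('wrist'); P=pts(c,d)
for v in [5,20,40,80,120,160,190,205,220]:
    r=P[v,262:298]; k=r[:,2]>.133; q=r[k]
    if len(q): print(v,len(q),q[:,2].max().round(4),np.median(q[:,1]).round(4))
c,im,d=grab('side'); cv2.imwrite('pics/s5.png',cv2.resize(im[150:230,240:350],None,fx=6,fy=6,interpolation=cv2.INTER_CUBIC))
```

```text
[ 0.48985792 -0.11962354  0.15821936]
5 1 0.1334 -0.0059
80 26 0.146 -0.0331
120 25 0.1472 -0.0474
160 25 0.1484 -0.0625
190 24 0.1492 -0.0742
205 24 0.15 -0.0803
220 35 0.1555 -0.0851
```

View pics/s5.png

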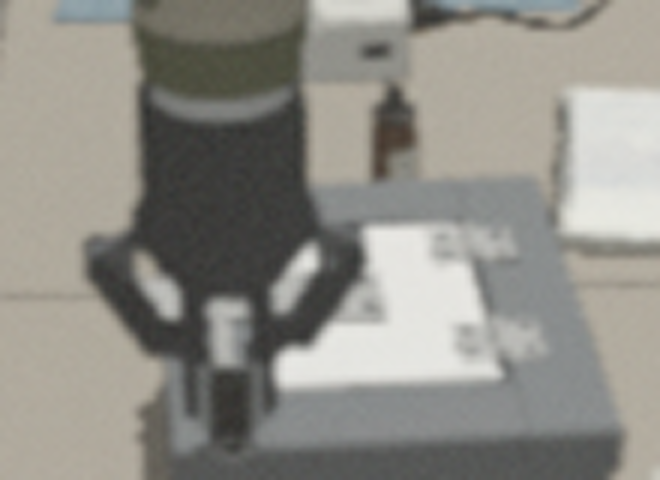

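The pin is level with the opening. Its axis is at 145 mm at the shoulder and about 140 mm at the tip. Inserting in small steps.

Call:
arm_command([
  [1, 8, -0.5, 0, 0],
  [1, 16, -1, 0, 0],
  [1, 24, -1, 0, 0],
  [1, 30, -1, 0, 0],
  [1, 36, -1, 0, 0],
  [1, 40, -1, 0, 0],
  [1, 40, -1, 0, 0],
])

```text
clock: 12.3
tcp_pos: [0.4861, -0.078, 0.157]
orientation: [-0.0, 0.691, 0.723, -0.0]
wrist_force: [-0.0, 0.7, -1.1]
finger_gap: 0.0167
```

Call:
arm_command([
  [1, 6, 0, 0, 0],
  [1, 12, 0, 0, 0],
  [1, 18, 0, 0, 0],
  [1, 24, 0, 0, 0],
  [1, 27, 0, 0, 0],
  [1, 27, 0, 0, 0],
])

```text
clock: 12.9
tcp_pos: [0.4849, -0.0512, 0.157]
orientation: [0.0, 0.691, 0.723, -0.0]
wrist_force: [-0.7, -0.7, -1.0]
finger_gap: 0.0167
```

Run:
```python
from h import *
s=env.get_state(); print(s['clock'],s['tcp_pos'],s['wrist_force'])
c,im,d=grab('wrist'); np.savez('w6.npz',im=im,d=d,**c); cv2.imwrite('pics/w6.png',im)
```

```text
12.9 [ 0.48492112 -0.05121282  0.15700685] [-0.67807282 -0.73501527 -1.02511277]
```

View pics/w6.png

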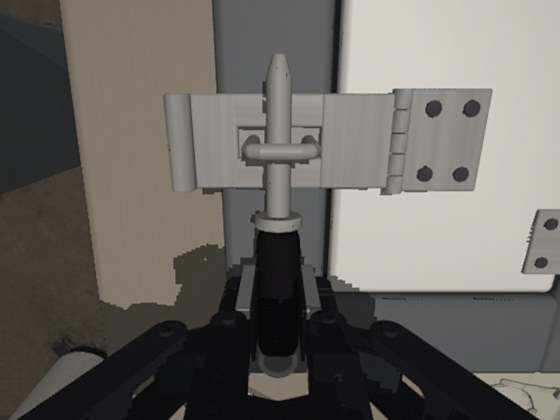

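The pin passes through the staple without contact, with the shoulder at row 215 and the hasp edge at row 188. I'll lower it gently with a weak grip so it lies flat.

Call:
arm_command([
  [1, 0, 0, 2, 0],
  [1, 0, 0, 4, 0],
  [1, 0, 0, 5, 0],
  [1, 0, 0, 6, 0],
  [1, 0, 0, 6, 0],
], squeeze=20)

```text
clock: 13.45
tcp_pos: [0.4856, -0.0523, 0.1518]
orientation: [0.001, 0.692, 0.722, 0.0]
wrist_force: [-1.7, -1.9, 6.3]
finger_gap: 0.0167
```

```bash
cat > m.py <<'E'
from h import *
s=env.get_state(); print(s['clock'],s['tcp_pos'],s['wrist_force'])
c,im,d=grab('wrist'); P=pts(c,d)
for v in list(range(60,100,12))+list(range(184,250,4)):
    r=P[v,270:288]; print(v,np.nanmax(r[:,2]).round(4),np.nanmedian(r[:,1]).round(4), 'side', P[v,[225,345],2].round(4),P[v,[225,345],1].round(4))
E
python3 m.py
```

```text
13.45 [ 0.48555673 -0.05226424  0.15180998] [-1.66538758 -1.86085858  6.2684381 ]
60 0.1397 0.0411 side [0.1254 0.1244] [0.0413 0.0434]
72 0.142 0.0369 side [0.1263 0.1252] [0.0368 0.0389]
84 0.1424 0.0328 side [0.1275 0.1252] [0.0322 0.0344]
96 0.1425 0.0287 side [0.1326 0.1321] [0.0277 0.0298]
184 0.144 -0.0042 side [0.1317 0.1314] [-0.008  -0.0058]
188 0.1449 -0.0056 side [0.1253 0.1248] [-0.0115 -0.0093]
192 0.1444 -0.0073 side [0.125  0.1252] [-0.0134 -0.011 ]
196 0.1442 -0.0089 side [0.1258 0.1243] [-0.015  -0.0131]
200 0.1448 -0.0106 side [0.125  0.1263] [-0.0171 -0.0144]
204 0.1447 -0.0124 side [0.1242 0.1262] [-0.0193 -0.0163]
208 0.1447 -0.0139 side [0.1254 0.1256] [-0.0208 -0.0184]
212 0.1454 -0.0155 side [0.1255 0.1263] [-0.0227 -0.0201]
216 0.1448 -0.0172 side [0.1257 0.1267] [-0.0245 -0.0218]
220 0.1484 -0.0174 side [0.1252 0.1257] [-0.0267 -0.0241]
224 0.1499 -0.0186 side [0.1252 0.1256] [-0.0287 -0.0261]
228 0.1506 -0.0203 side [0.125 0.125] [-0.0307 -0.0283]
232 0.1504 -0.0221 side [0.1238 0.1258] [-0.0332 -0.03  ]
236 0.1495 -0.0241 side [0.1257 0.126 ] [-0.0344 -0.0319]
240 0.1505 -0.0253 side [0.1252 0.1254] [-0.0367 -0.0341]
244 0.1507 -0.0268 side [0.1251 0.1255] [-0.0388 -0.0361]
248 0.1511 -0.0283 side [0.1254 0.1251] [-0.0407 -0.0384]
```

Call:
arm_command([
  [1, 0, 0, 1, 0],
  [1, 0, 0, 2, 0],
  [1, 0, 0, 3, 0],
  [1, 0, 0, 4, 0],
  [1, 0, 0, 4, 0],
])

```text
clock: 14.0
tcp_pos: [0.4857, -0.0524, 0.1479]
orientation: [0.001, 0.692, 0.722, 0.0]
wrist_force: [0.1, -2.5, 5.0]
finger_gap: 0.0169
```

```bash
python3 m.py | awk 'NR==1||$1==72||$1==96||$1==196||$1==208||($1>=212&&$1<=232)'
```

```text
14.0 [ 0.48574932 -0.05241748  0.14790847] [ 0.05038379 -2.46169556  4.95096871]
72 0.1422 0.0365 side [0.1264 0.1246] [0.0364 0.0386]
96 0.1431 0.0286 side [0.132  0.1315] [0.0276 0.0296]
196 0.1436 -0.0085 side [0.1257 0.1255] [-0.0141 -0.0118]
208 0.1431 -0.0135 side [0.1252 0.1251] [-0.0197 -0.0174]
212 0.1432 -0.015 side [0.1257 0.1273] [-0.0214 -0.0186]
216 0.1426 -0.0167 side [0.1253 0.1267] [-0.0234 -0.0206]
220 0.1456 -0.0172 side [0.1254 0.1254] [-0.0253 -0.023 ]
224 0.1479 -0.0181 side [0.1246 0.1251] [-0.0275 -0.025 ]
228 0.1476 -0.0199 side [0.125  0.1255] [-0.0293 -0.0268]
232 0.1478 -0.0216 side [0.1259 0.1265] [-0.0309 -0.0283]
```

The pin now lies flat, with the shoulder about 7 mm short of the plate edge. Pushing it home slowly.

Call:
arm_command([
  [1, 1, 0, 0, 0],
  [1, 2, 0, 0, 0],
  [1, 3, 0, 0, 0],
  [1, 4, 0, 0, 0],
  [1, 5, 0, 0, 0],
  [1, 6, 0, 0, 0],
  [1, 6, 0, 0, 0],
], squeeze=30)

```text
clock: 14.75
tcp_pos: [0.486, -0.0468, 0.1481]
orientation: [0.002, 0.692, 0.722, 0.0]
wrist_force: [-0.1, -2.7, 5.3]
finger_gap: 0.0166
```

Call:
arm_command([
  [1, 0.5, 0, 0, 0],
  [1, 1, 0, 0, 0],
  [1, 1.5, 0, 0, 0],
  [1, 1.5, 0, 0, 0],
])

```text
clock: 15.15
tcp_pos: [0.486, -0.0455, 0.1481]
orientation: [0.002, 0.692, 0.722, 0.0]
wrist_force: [0.7, -3.6, 5.8]
finger_gap: 0.0165
```

```bash
python3 m.py | awk 'NR==1||$1==72||$1==96||$1>=184&&$1<=236'
```

```text
15.15 [ 0.48596145 -0.04546681  0.14812638] [ 0.69890328 -3.57698325  5.83014418]
72 0.1422 0.0435 side [0.1257 0.1259] [0.0434 0.0454]
96 0.1427 0.0355 side [0.1255 0.1249] [0.0344 0.0365]
184 0.1426 0.0033 side [0.131  0.1316] [-0.0004  0.0019]
188 0.143 0.0016 side [0.1328 0.1319] [-0.0016  0.0003]
192 0.1422 -0.0 side [0.1312 0.131 ] [-0.0038 -0.0017]
196 0.1433 -0.0016 side [0.1319 0.1331] [-0.0053 -0.0029]
200 0.1423 -0.0032 side [0.1317 0.1327] [-0.0072 -0.0047]
204 0.1435 -0.0049 side [0.1319 0.1323] [-0.0088 -0.0066]
208 0.1432 -0.0065 side [0.1251 0.1249] [-0.0129 -0.0107]
212 0.1432 -0.0081 side [0.1242 0.1264] [-0.0151 -0.0121]
216 0.1436 -0.0098 side [0.1255 0.1257] [-0.0165 -0.0142]
220 0.1461 -0.0104 side [0.1266 0.1248] [-0.018  -0.0164]
224 0.1487 -0.0112 side [0.1249 0.1253] [-0.0205 -0.0181]
228 0.1481 -0.0129 side [0.126  0.1258] [-0.0221 -0.0198]
232 0.148 -0.0146 side [0.125  0.1256] [-0.0244 -0.0219]
236 0.1471 -0.0167 side [0.1254 0.1251] [-0.0262 -0.024 ]
```

Call:
arm_command([
  [1, 0.5, 0, 0, 0],
  [1, 1, 0, 0, 0],
  [1, 1.5, 0, 0, 0],
  [1, 1.5, 0, 0, 0],
])

```text
clock: 15.6
tcp_pos: [0.4859, -0.0439, 0.1481]
orientation: [0.002, 0.692, 0.722, 0.0]
wrist_force: [0.1, -3.8, 5.8]
finger_gap: 0.0168
```

Call:
arm_command([
  [1, 0.5, 0, 0, 0],
  [1, 1, 0, 0, 0],
  [1, 1, 0, 0, 0],
])

```text
clock: 15.9
tcp_pos: [0.4859, -0.0437, 0.1482]
orientation: [0.002, 0.692, 0.722, -0.0]
wrist_force: [0.4, -6.4, 5.4]
finger_gap: 0.0166
```

Call:
arm_command([
  [1, 0.5, 0, 0, 0],
  [1, 1, 0, 0, 0],
  [1, 1, 0, 0, 0],
])

```text
clock: 16.2
tcp_pos: [0.4859, -0.0435, 0.1482]
orientation: [0.003, 0.692, 0.722, -0.001]
wrist_force: [0.1, -9.4, 5.0]
finger_gap: 0.0166
```

Run:
```python
from h import *
c,im,d=grab('wrist'); cv2.imwrite('pics/w7.png',cv2.resize(im[60:260,180:380],None,fx=3,fy=3,interpolation=cv2.INTER_CUBIC))
```

```text
(no output)
```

View pics/w7.png

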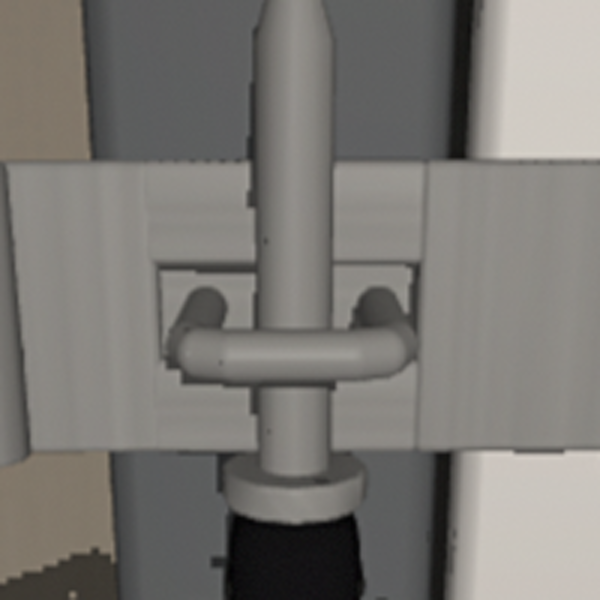

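The shoulder is seated: force rises to 9.4 N with no further travel, and the crop shows it against the plate edge. I'll relax, open, lift straight up and check.

Call:
arm_command([
  [1, -1.5, 0, -0.5, 0],
  [1, -1.5, 0, -0.5, 0],
  [0.6, -1.5, 0, -0.5, 0],
  [0.6, -1.5, 0, -0.5, 0],
  [0.6, -1.5, 0, -0.5, 0],
  [0.6, -1.5, 0, -10, 0],
  [0.6, -1.5, 0, -30, 0],
  [0.6, -1.5, 0, -70, 0],
  [0.6, -1.5, 0, -110, 0],
  [0.6, -20, 0, -130, 0],
  [0.6, -20, 0, -130, 0],
  [0.6, -20, 0, -130, 0],
])

```text
clock: 17.45
tcp_pos: [0.4854, -0.0607, 0.2772]
orientation: [0.0, 0.692, 0.722, 0.0]
wrist_force: [0.3, 0.7, -0.9]
finger_gap: 0.0339
```

Run:
```python
from h import *
s=env.get_state(); print(s['clock'],s['tcp_pos'],s['wrist_force'])
c,im,d=grab('wrist'); cv2.imwrite('pics/w8.png',im); P=pts(c,d)
for v in range(90,300,6):
    r=P[v,272:286]; print(v,np.nanmax(r[:,2]).round(4),np.nanmedian(r[:,1]).round(4),P[v,[250,310],2].round(4),P[v,250,1].round(4))
```

```text
17.45 [ 0.48542728 -0.06065107  0.27717853] [ 0.26072847  0.65272936 -0.88690533]
90 0.143 0.0235 [0.1331 0.1311] 0.0227
96 0.1427 0.0196 [0.1328 0.1315] 0.0186
102 0.1429 0.0155 [0.1322 0.1316] 0.0144
108 0.16 0.0121 [   nan 0.1316] nan
114 0.1425 0.0073 [0.1305 0.1311] 0.0058
120 0.1424 0.0031 [0.1324 0.1314] 0.0016
126 0.1424 -0.0011 [0.1322 0.1307] -0.0028
132 0.1429 -0.0054 [0.1318 0.1315] -0.0072
138 0.1461 -0.0091 [0.1257 0.1223] -0.0124
144 0.1468 -0.0134 [0.126  0.1231] -0.017
150 0.1468 -0.0176 [0.1263 0.1239] -0.0216
156 0.1477 -0.0219 [0.1258 0.1237] -0.0264
162 0.1468 -0.0264 [0.1247 0.1226] -0.0313
168 0.147 -0.0308 [0.126  0.1234] -0.0359
174 0.1481 -0.0353 [0.1268 0.1241] -0.0406
180 0.1473 -0.0399 [0.1262 0.1237] -0.0456
186 0.1474 -0.0445 [0.1271 0.1257] -0.0504
192 0.1472 -0.0492 [0.1246 0.124 ] -0.056
198 0.1465 -0.054 [0.1256 0.1253] -0.0609
204 0.1468 -0.0587 [0.1258 0.1199] -0.0659
210 0.147 -0.0636 [0.1251 0.1242] -0.0714
216 0.1459 -0.0686 [0.1248 0.1264] -0.0767
222 0.1264 -0.0807 [0.1256 0.1262] -0.0818
228 0.1354 -0.0861 [0.1253 0.1265] -0.0873
234 0.137 -0.0915 [0.1249 0.1256] -0.0929
240 0.1275 -0.097 [0.1251 0.1255] -0.0983
246 0.1268 -0.1025 [0.1247 0.1249] -0.1041
252 0.1268 -0.1082 [0.1257 0.1265] -0.1093
258 0.127 -0.1139 [0.1245 0.1259] -0.1156
264 0.0023 -0.183 [ 0.0008 -0.0009] -0.1845
270 0.0025 -0.1913 [0.0004 0.0004] -0.1932
276 0.0021 -0.1998 [0.0005 0.0008] -0.2017
282 0.0011 -0.2089 [0.0014 0.0003] -0.2099
288 0.0019 -0.2176 [0.0016 0.0008] -0.2185
294 0.0017 -0.2266 [0.0016 0.    ] -0.2274
```

View pics/w8.png

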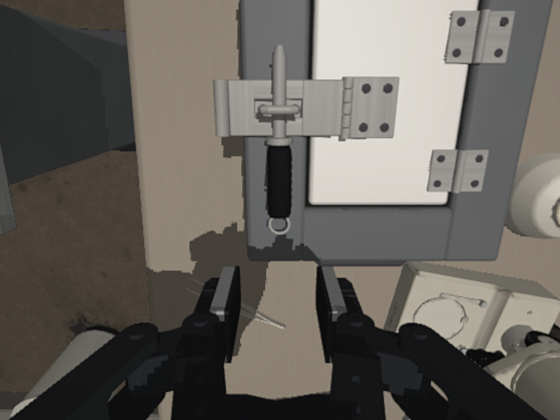

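The pin lies flat through the staple with its shoulder against the plate edge (row 138). The hasp is flat and the robot is clear of everything.

```bash
python3 -c "
from workcell import env
print(env.hand_in())"
```

```text
the job is handed in; nothing more can be done
None
```

The chest is locked and the job is handed in at about 17.5 s on the robot's clock, well under the 64 s limit.

- **Hasp:** I swung it over the staple with the shut fingers and pressed it down, up to 16 N. Side-camera depth then put the plate at 131 mm and the rolled edge at 138 mm, as they should be when closed.
- **Pin:** I gripped it by its handle and pushed it through the staple from the right (-y) side. It tilted about 5° tip-down in the grip, so I lowered it onto the plate until it lay flat before pushing it home. The push force rose to 9 N with no further travel, which I took as the shoulder meeting the plate.
- **Last check:** After release, the wrist view shows the pin lying level through the staple, shoulder at the plate edge and hasp flat. The gripper is well clear of everything.
- **Small disagreements:** The depth readings put the pin about 1 mm higher than expected. They also put the shoulder face about 1 mm past my estimate of the plate edge. Both are within the 2 mm calibration.
- **Bystanders:** The arm never went near the forceps, marker or dropper, but I did not re-measure their positions at the end.

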